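Set the bevel board to its pointer and hold it

TASK

Lay the longer, thicker of the two loose wooden offcuts flat on the tilting board of the bevel jig, lengthwise up the slope with one end butted squarely against the ledge beside the hinge, and let go of it. Then lift the board, which has a bar handle near its free edge, until its brass needle lines up with the pointer clamped on the protractor arc, and keep holding it there with the offcut still in place: nothing locks the board, so finish while still holding it up at that angle. Do not shift the pointer, and leave the short offcut, the tape measure and the flat plastic box where they are.

Things in the scene. Friction and masses are not known exactly. Their poses are not given: they have to be found in the camera images.
- board: Tilting plywood board, 180x220x12 mm, 0.4-0.65 kg. Origin on the hinge axis at mid-thickness, middle of the hinge, 30 mm above the table. Own x along the hinge, y from free edge to hinge (board from y -223 to -3 mm), z out of the upper face (at z +6 mm). Flat at rest; lifting the free edge turns it about its own -x, up to 1.2 rad. Free hinge: it falls back if let go.
- jig: Fixed wooden baseplate of the bevel jig, 200x250x18 mm; its place and yaw vary. Origin under its centre; axes as the flat board, z up. On the robot's side, at own x -106 mm, stands an aluminium protractor arc, outer radius 197 mm about the hinge, 0 to 70 degrees, with a straight strut from the hinge to its upper end. The hinge is at own y +110, z +30 mm.
- ledge_foot (a point): Middle of the line where the ledge meets the board's upper face: own x 0, y -18, z +6 mm of the board. The ledge is a wooden strip along the hinge, 170 mm long, 12 mm high above the board; the offcut lies on its free-edge side (-y). Axes as the board.
- handle_grip (a point): Middle of the steel bar handle near the board's free edge: own x 0, y -190, z +48 mm of the board (42 mm above its upper face). The bar is round, 12 mm thick, about 110 mm long, parallel to the hinge, on a post at each end, with clear space under it. It moves with the board; axes as the board.
- needle_tip (a point): Tip of the brass needle fixed to the robot's side of the board, at own x -104, y -164, z 0 mm of the board; its line passes through the hinge axis. Axes as the board.
- pointer_tip (a point): Tip of the steel pointer clamped on the protractor arc, 166 mm from the hinge axis, at own x -104 mm of the board, aimed at the hinge axis. Its axes are those that the board has when it is at the marked angle. The pointer is stiff but can be pushed along the arc.
- pointer (a joint): Marked angle, rad: angle of the pointer above the board's rest position, 0.4 to 0.8. The needle lines up with it when the board has turned by this same angle.
- long_offcut_center (a point): Centre (half-way up) of the longer wooden offcut, 45 x 85 x 22 mm, lying flat on the table; own y along its length, own z up.
- long_offcut: The same longer offcut, origin at the centre of its underside.
- short_offcut_center (a point): Centre of the short wooden offcut, 45 x 70 x 18 mm, lying flat; leave it alone.
- short_offcut: The same short offcut, origin at the centre of its underside.
- tape_center (a point): Centre of the yellow tape measure, 38 x 77 x 63 mm, standing behind the jig; leave it alone.
- tape: The same tape measure, origin at the centre of its underside.
- plugbox_center (a point): Centre of the flat white plastic box, 52 x 87 x 20 mm, behind and to the right of the jig; leave it alone.
- plugbox: The same flat box, origin at the centre of its underside.
Mind the look-alikes: they are no part of the job. What is meant by the tape is not turquoise, and is the smaller of those in its own colour.

How it is judged:
By the outcome, as a careful person would: the job done as asked, in the order asked, and still so for the second after the job is handed in, while the arm keeps its last pose, push and grip.
It also fails if it takes over 51 s, if anything falls off the work surface, if the arm or the gripper's body presses on something with over 40 N, if the wrist force passes 120 N, or if a joint passes its speed limit or range.

ROBOT

A 6-joint arm with a two-finger parallel gripper is mounted at the origin on a cart in front of the work surface, level with it; the furniture and walls round the work are solid. World frame = base frame: x ahead of the robot, y to its left, z up, the work surface at z = 0. Lengths are in m, angles in rad, forces in N, time in s.
With the tool pointing down it reaches from about 0.375 to 0.9 m from the base axis. Payload 3.1 kg.
Tool frame: the origin (TCP) lies at the centre of the arm's flange, where the gripper is bolted on; the fingertips stand 182 mm ahead of it and the grasp point (between the pads) lies 164 mm ahead of it; z points along the fingers, y is the line along which they close (so a half turn about z gives the same grasp; the last joint's range is limited). The gripper opens to 87 mm and grips with 3 to 60 N. Pads are 19 mm wide; open, the fingers measure 117 mm over their backs; the gripper's body (75 mm by 190 mm) begins 51 mm behind the grasp point.
Start: joints at [1.081, 0.527, 1.433, -0, 1.181, -0.178], TCP at [0.191, 0.595, 0.405] pointing down, gripper open.
Joint ranges: [-3.08, 3.08], [-0.75, 2.2], [0.22, 2.44], [-1.43, 4.57], [0, 2.65], [-2.85, 2.85]. Speed limits (rad/s): [2.79, 2.79, 3.14, 3.14, 3.14, 3.14].

INTERFACE

Orientations are given as a unit quaternion [x, y, z, w].
In Python, from rig import * gives the robot as it stands.
- The arm moves only by the tool move_arm, never from a script. Its argument "commands" is a list that holds one entry, the list of rows, each a list of 6 numbers: the shift along the tool's x, y, z in units of 40 mm (1.0 is 40 mm), then the turn, a rotation vector about the tool's x, y, z in rad. A call has 1 to 12 rows; each row is the pose to reach, as a shift and turn from the pose commanded when the call began, along the tool's axes at that moment; what a row does not reach only later rows make up. A row lasts 1/8 s, in which the tool goes at most 62.5 mm and 10.7 degrees, less where a joint would pass 70% of its speed; a pose out of reach is approached as far as the arm can. A call with a gripper value outside its range is refused whole. "claw" is the closure, from -1 (fully open) to 1 (shut), so that 0 is half open, set as the call begins (left out, the last holds). The fingers move at their own pace and stop on an object; "squeeze" is the grip in N (left out, the last holds). Time passes only in rows, so rows that repeat a pose let the fingers close. It gives the time, the measured TCP pose, the force, the opening and the grip force at its end, in the units of the state.
- get_obs(): the state, without advancing time (a new reading comes with each control period).
- camera(name): name is "scene" or "top"; returns a dict with "pixels" (420x560x3 uint8, blue, green, red), "range_z" (420x560 float32, m along the optical axis (not along the pixel's ray), 0 where there is no reading), "camera_matrix" (3x3 intrinsics, pixels), "extrinsics" (4x4, takes a point from world to camera coordinates). Camera axes: x right, y up, looking along -z (the intrinsics and any distortion apply to the point x, -y, -z); pixel columns grow to the right and rows downward; lengths in m; the calibration is good to about 2 mm. A picture is of the moment at which its call begins.
- hand_in(): hands the job in; it is judged then, once.
The state is a dict: "time": time; "q": joint angles; "joint_velocities": joint speeds; "joint_torque": joint torques, N m; "position": TCP position; "tool_rot": TCP orientation; "ft_force": force on the tool from outside, world axes, zero at the start; "moment": the same for the moment, N m; "grip_width": finger opening in m; "grip_force": force on a finger pad.
Only numpy, scipy, OpenCV 4.12 (cv2) and the standard library are available. Lean on these libraries where they do the work, as an engineer would, in place of code of your own. Each camera call takes 0.05 s, during which the arm holds its last target. There are 200 camera calls.

## Working session

There is one attempt and no reset: what is moved stays moved. The work goes in short steps, Python scripts to look and compute and a tool call to move; the robot and the scene stay as the last step left them, time stands still between calls to the robot, and variables do not carry over. Pictures are saved under pics/ and viewed, at most 13 in all, crops included, and the job is handed in when it is done.

Besides the shell and the picture viewer there is one more tool, called after "Call:" as name([rows], argument=value, ...), one row to a line, values as JSON. move_arm: Moves the arm, as the interface text tells. Its arguments: {"type":"object","properties":{"commands":{"type":"array","items":{"type":"array","items":{"type":"array","items":{"type":"number"}}}},"claw":{"type":"number"},"squeeze":{"type":"number"}},"required":["commands"]}

```bash
mkdir -p pics; ls; python3 - <<'E'
from rig import *
import cv2,numpy as np
o=get_obs();print(o)
for n in("scene","top"):
    c=camera(n);cv2.imwrite(f"pics/{n}0.png",c["pixels"]);np.savez(f"pics/{n}0.npz",**c)
    print(c["camera_matrix"],c["extrinsics"],[k for k in c])
E
```

```text
pics
{'time': 0.0, 'q': array([ 1.08148516e+00,  5.28452891e-01,  1.43389514e+00,  2.87080374e-06,
        1.18141046e+00, -1.78519522e-01]), 'joint_velocities': array([-0.0001623 ,  0.00043925, -0.00134591,  0.00061007,  0.0014435 ,
       -0.00068892]), 'joint_torque': array([ 6.67779568e-04, -4.40044713e+01, -1.76595962e+01,  6.33548666e-02,
        5.80525026e-02, -1.47984233e-04]), 'position': array([0.19095123, 0.59475327, 0.40378165]), 'tool_rot': array([ 1.54771612e-01,  9.87949683e-01, -1.02267135e-03, -3.56175244e-04]), 'ft_force': array([-0.37899735,  0.10461017, -0.62988908]), 'moment': array([0.04722703, 0.02170184, 0.01927235]), 'grip_force': 0.0, 'grip_width': 0.08683408516716382}
[[406.66109152   0.         280.58650225]
 [  0.         406.66109152 203.12639379]
 [  0.           0.           1.        ]] [[ 0.87741033 -0.47952743 -0.01430256 -0.56334106]
 [ 0.36371405  0.64546987  0.67162544 -0.2590901 ]
 [-0.31283095 -0.59449314  0.7407528  -0.75646852]
 [ 0.          0.          0.          1.        ]] ['pixels', 'range_z', 'camera_matrix', 'extrinsics']
[[406.89185962   0.         282.97665206]
 [  0.         406.89185962 208.59742017]
 [  0.           0.           1.        ]] [[-0.02580241 -0.99965389 -0.00513246 -0.02729567]
 [ 0.99375139 -0.0262071   0.10849589 -0.6024419 ]
 [-0.10859284 -0.00230094  0.99408365 -1.04849351]
 [ 0.          0.          0.          1.        ]] ['pixels', 'range_z', 'camera_matrix', 'extrinsics']
```

View pics/scene0.png

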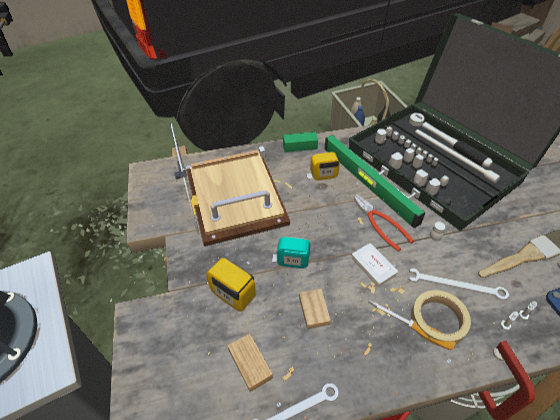

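View pics/top0.png

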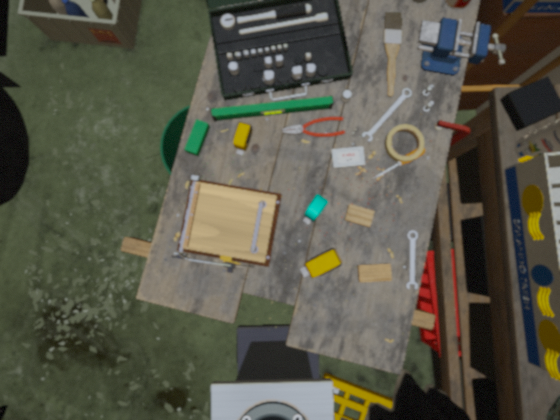

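The scene picture shows the jig around (235,190) with its handle at (240,205), protractor on the left at (182,170), long offcut at (250,360) and short one at (315,308). In the top picture the long offcut is at (375,273), the jig at (230,222) and the handle at (260,225).

```bash
cat > h.py <<'E'
import cv2,numpy as np
def world(c):
    K=c["camera_matrix"];E=c["extrinsics"];z=c["range_z"]
    v,u=np.mgrid[:z.shape[0],:z.shape[1]]
    p=np.stack([(u-K[0,2])/K[0,0]*z,-(v-K[1,2])/K[1,1]*z,-z],-1)
    return (p-E[:3,3])@E[:3,:3]
def ray(c,u,v,h):
    K=c["camera_matrix"];E=c["extrinsics"]
    d=np.array([(u-K[0,2])/K[0,0],-(v-K[1,2])/K[1,1],-1])@E[:3,:3]
    o=-E[:3,3]@E[:3,:3]
    return o+d*(h-o[2])/d[2]
def proj(c,p):
    q=c["extrinsics"][:3,:3]@p+c["extrinsics"][:3,3];K=c["camera_matrix"]
    return K[0,0]*q[0]/-q[2]+K[0,2],K[1,1]*-q[1]/-q[2]+K[1,2]
E
python3 - <<'E'
from h import *
cs={n:dict(np.load(f"pics/{n}0.npz")) for n in("scene","top")}
for n,c in cs.items():
    w=world(c);hsv=cv2.cvtColor(c["pixels"],cv2.COLOR_BGR2HSV)
    for nm,(u,v),lo,hi,R in(("long",{"scene":(250,360),"top":(375,273)}[n],.015,.03,45),("short",{"scene":(315,308),"top":(360,215)}[n],.011,.025,40),("board",{"scene":(225,175),"top":(225,220)}[n],.028,.045,90)):
        m=((w[...,2]>lo)&(w[...,2]<hi)).astype(np.uint8)
        k=np.zeros_like(m);k[max(0,v-R):v+R,max(0,u-R):u+R]=1;m*=k
        n_,L=cv2.connectedComponents(m);P=w[L==L[v,u]]
        r=cv2.minAreaRect((P[:,:2]*1000).astype(np.float32))
        print(n,nm,hsv[v,u],len(P),"medz",np.median(P[:,2]),r,cv2.boxPoints(r).round().tolist())
    # bar: z 70..95
    m=(w[...,2]>.068)&(w[...,2]<.1)&(w[...,0]>.3)&(w[...,0]<.7)&(w[...,1]>-.1)&(w[...,1]<.4)
    P=w[m];print(n,"hi pts",len(P))
    np.save(f"pics/{n}hi.npy",P)
    n_,L,st,ce=cv2.connectedComponentsWithStats(m.astype(np.uint8))
    for i in range(1,n_):
        if st[i,4]>8: 
            Q=w[L==i];print(st[i],Q.mean(0).round(4),cv2.minAreaRect((Q[:,:2]*1000).astype(np.float32)),np.percentile(Q[:,2],[5,50,95]).round(4))
a=cs["scene"]["pixels"][110:260,120:300];cv2.imwrite("pics/c1.png",cv2.resize(a,None,fx=4,fy=4,interpolation=cv2.INTER_CUBIC))
E
```

```text
scene long [ 18  85 203] 1294 medz 0.02132681648204908 ((426.0303955078125, -281.17462158203125), (45.3081169128418, 86.38333892822266), 1.361539602279663) [[402.0, -239.0], [404.0, -325.0], [450.0, -324.0], [448.0, -237.0]]
scene short [ 19  75 213] 829 medz 0.017139838670207658 ((579.591796875, -248.64254760742188), (70.76577758789062, 45.23534393310547), 72.46107482910156) [[547.0, -276.0], [590.0, -289.0], [612.0, -222.0], [569.0, -208.0]]
scene board [ 19  85 210] 4857 medz 0.03549688593096648 ((570.4533081054688, 102.16920471191406), (232.0155792236328, 211.07894897460938), 79.0932388305664) [[445.0, 8.0], [652.0, -32.0], [696.0, 196.0], [489.0, 236.0]]
scene hi pts 365
[180 155   2   8   9] [0.4839 0.2044 0.085 ] ((483.89862060546875, 204.98983764648438), (11.125744819641113, 2.188730478286743), 75.8200912475586) [0.0718 0.084  0.0955]
[211 191  59  19 334] [0.5529 0.0205 0.0801] ((554.4706420898438, 22.13926887512207), (13.232250213623047, 130.53732299804688), 78.45084381103516) [0.0737 0.081  0.0843]
[189 201   4  13  21] [0.4517 0.0468 0.0859] ((451.78704833984375, 47.50500
[... 573 characters left out ...]
2940578347826 ((572.3886108398438, 106.38846588134766), (231.37351989746094, 209.982177734375), 78.60034942626953) [[447.0, 14.0], [652.0, -28.0], [698.0, 199.0], [492.0, 241.0]]
top hi pts 274
[250 200  14  51 242] [0.5557 0.0251 0.0832] ((557.031005859375, 25.18526268005371), (12.175027847290039, 129.7988739013672), 78.45894622802734) [0.0782 0.0834 0.0872]
[305 262   3   8  15] [ 0.4534 -0.0984  0.0732] ((451.37548828125, -97.49805450439453), (17.750829696655273, 4.909716606140137), 0.4633204936981201) [0.0692 0.0734 0.0783]
[246 266   5   2   9] [0.453  0.0481 0.086 ] ((453.11572265625, 47.53997039794922), (7.858041286468506, 2.5125348567962646), 82.33866882324219) [0.0716 0.088  0.0986]
```

View pics/c1.png

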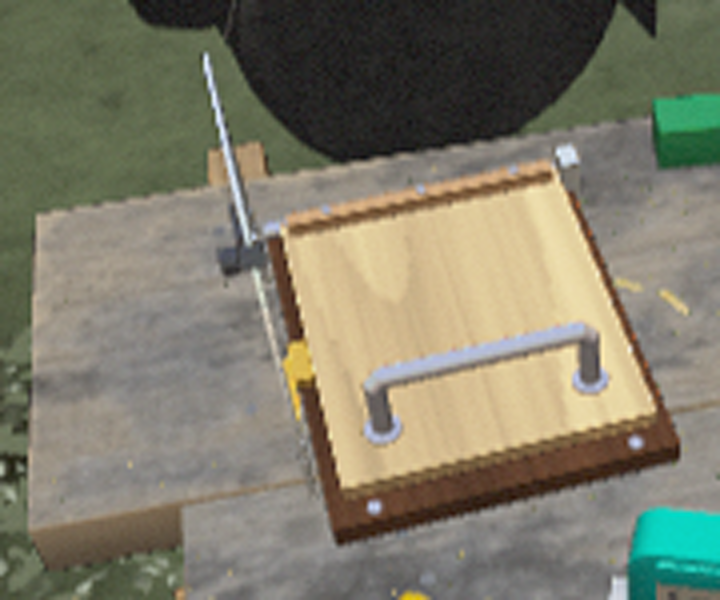

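The crop shows the clamp/pointer as a dark block at about scene pixel (180,175), needle (yellow) at (194,203), and handle bar from (213,207) to (267,193).

```bash
cat >> h.py <<'E'
yaw=np.deg2rad(-11.5)
bx=np.array([np.cos(yaw),np.sin(yaw),0]);by=np.array([-bx[1],bx[0],0])
hinge=np.array([.5558,.0237,.03])+.190*by; hinge[2]=.03
def bd(p): d=p-hinge; return np.stack([d@bx,d@by,d[...,2]],-1)
def wd(x,y,z): return hinge+x*bx+y*by+np.array([0,0,z])
def plane(c,u,v,xb):
    K=c["camera_matrix"];E=c["extrinsics"]
    d=np.array([(u-K[0,2])/K[0,0],-(v-K[1,2])/K[1,1],-1])@E[:3,:3]
    o=-E[:3,3]@E[:3,:3]
    return bd(o+d*(xb-bd(o)[0])/(d@bx))
def go(pos,psi=None):
    """print row (units) from present commanded pose to tcp pos and tool-y yaw psi, tool down"""
    from rig import get_obs
    from scipy.spatial.transform import Rotation as R
    o=get_obs();r=R.from_quat(o["tool_rot"])
    t=r.inv().apply(np.array(pos)-o["position"])/.04
    if psi is None: y=r.apply([0,1,0]);psi=np.arctan2(y[1],y[0])
    T=R.from_matrix(np.array([[-np.sin(psi)*-1*1,np.cos(psi),0],[-np.cos(psi),np.sin(psi),0],[0,0,-1]]).T.T)
    print("row",t.round(3).tolist(),(r.inv()*T).as_rotvec().round(3).tolist())
E
python3 - <<'E'
from h import *
cs={n:dict(np.load(f"pics/{n}0.npz")) for n in("scene","top")}
print("hinge",hinge)
for n,c in cs.items():
    w=world(c);b=bd(w);V=c["pixels"].max(-1)
    m=(b[...,0]>-.135)&(b[...,0]<-.09)&(b[...,2]>.03)&(b[...,1]<0)&(b[...,1]>-.23)&(b[...,2]<.2)
    for v,u in zip(*np.nonzero(m)):
        p=b[v,u];print(n,u,v,(p*1000).round().astype(int),"ang%.3f r%.0f"%(np.arctan2(p[2],-p[1]),1000*np.hypot(p[1],p[2])),c["pixels"][v,u])
    # ledge
    m=(b[...,2]>.012)&(b[...,2]<.025)&(abs(b[...,0])<.08)&(abs(b[...,1])<.04);q=b[m]
    print(n,"ledge y",np.percentile(q[:,1],[2,50,98]),"z",np.median(q[:,2]),np.polyfit(q[:,0],q[:,1],1))
s=cs["scene"]["pixels"][150:225,160:220];t=cs["top"]["pixels"][240:285,160:260]
cv2.imwrite("pics/c2.png",cv2.resize(s,None,fx=8,fy=8,interpolation=cv2.INTER_CUBIC))
E
```

```text
hinge [0.59367991 0.20988569 0.03      ]
scene 170 124 [-108  -68  185] ang1.218 r197 [64 72 67]
scene 171 124 [-106  -69  185] ang1.215 r197 [252 236 222]
scene 171 125 [-107  -69  183] ang1.208 r196 [248 233 220]
scene 171 126 [-107  -73  183] ang1.192 r197 [250 235 224]
scene 172 126 [-105  -60  174] ang1.237 r184 [168 153 148]
scene 171 127 [-108  -73  181] ang1.186 r195 [234 217 204]
scene 172 127 [-105  -76  183] ang1.176 r198 [203 190 184]
scene 171 128 [-108  -77  181] ang1.169 r197 [168 152 144]
scene 172 128 [-106  -78  181] ang1.165 r197 [228 208 197]
scene 171 129 [-108  -81  182] ang1.151 r199 [102 101  95]
scene 172 129 [-106  -79  180] ang1.156 r197 [246 232 217]
scene 172 130 [-107  -83  180] ang1.139 r198 [246 232 218]
scene 173 130 [-105  -63  165] ang1.206 r177 [136 126 121]
scene 172 131 [-107  -84  178] ang1.131 r197 [234 211 199]
scene 173 131 [-105  -84  178] ang1.130 r197 [169 158 152]
scene 172 132 [-108  -87  178] ang1.118 r198 [169 152 143]
scene 173 132 [-106  -86  177] ang1.117 r197 [206 192 179]
scene 172 133 [-108  -89  177] ang1.105 r198 [107 109 100]

[... 26294 characters left out ...]
top 232 270 [-117 -157  122] ang0.661 r199 [77 81 84]
top 226 271 [-121 -145  126] ang0.716 r192 [105 112 116]
top 227 271 [-121 -147  128] ang0.715 r195 [ 95  98 102]
top 228 271 [-120 -149  125] ang0.699 r195 [86 84 88]
top 229 271 [-120 -151  126] ang0.693 r197 [84 79 80]
top 230 271 [-120 -154  125] ang0.682 r198 [82 76 79]
top 231 271 [-119 -156  125] ang0.676 r200 [79 77 79]
top 232 271 [-119 -158  120] ang0.652 r198 [83 87 90]
top 229 272 [-122 -152  126] ang0.692 r197 [ 95  98 102]
top 230 272 [-122 -154  126] ang0.686 r199 [93 94 99]
top 231 272 [-121 -156  124] ang0.673 r200 [89 92 95]
top ledge y [-0.01679862 -0.01236864 -0.00661781] z 0.01812678909124292 [ 0.00200249 -0.01223787]
```

View pics/c2.png

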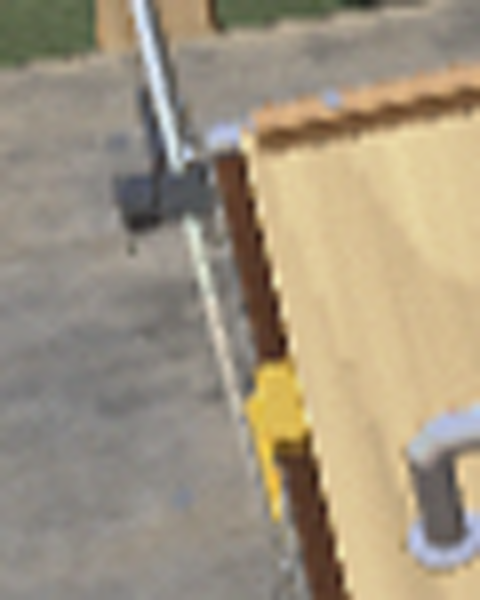

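```bash
python3 - <<'E'
s=open('h.py').read()
i=s.index("    T=R.from_matrix");j=s.index("\n",i)
s=s[:i]+"    s_,c_=np.sin(psi),np.cos(psi);T=R.from_matrix([[-s_,c_,0],[c_,s_,0],[0,0,-1]])"+s[j:]
open('h.py','w').write(s)
E
python3 -c "
from h import *
go([.42,.15,.42],.6);go([.4265,-.28,.25],0)"
```

```text
row [-8.852, -8.837, -0.389] [-0.002, 0.0, 0.66]
row [-12.296, -19.014, 3.879] [-0.002, 0.001, 1.26]
```

Call:
move_arm([
  [[-8.85, -8.84, -0.39, 0, 0, 0.66], [-8.85, -8.84, -0.39, 0, 0, 0.66], [-8.85, -8.84, -0.39, 0, 0, 0.66], [-8.85, -8.84, -0.39, 0, 0, 0.66], [-8.85, -8.84, -0.39, 0, 0, 0.66], [-8.85, -8.84, -0.39, 0, 0, 0.66], [-8.85, -8.84, -0.39, 0, 0, 0.66], [-8.85, -8.84, -0.39, 0, 0, 0.66], [-12.3, -19.01, 3.88, 0, 0, 1.26], [-12.3, -19.01, 3.88, 0, 0, 1.26], [-12.3, -19.01, 3.88, 0, 0, 1.26], [-12.3, -19.01, 3.88, 0, 0, 1.26]],
], claw=-1)

```text
time: 1.6
position: [0.4234, -0.0836, 0.3274]
tool_rot: [0.708, 0.706, 0.0, 0.0]
ft_force: [1.4, 0.0, -0.8]
grip_width: 0.0873
grip_force: 0.0
```

```bash
python3 -c "
from h import *
go([.4265,-.28,.25],0);go([.4265,-.28,.187],0)"
```

```text
row [-4.911, 0.086, 1.935] [0.001, 0.0, -0.002]
row [-4.91, 0.085, 3.51] [0.001, 0.0, -0.002]
```

Call:
move_arm([
  [[-4.91, 0.09, 1.93, 0, 0, 0], [-4.91, 0.09, 1.93, 0, 0, 0], [-4.91, 0.09, 1.93, 0, 0, 0], [-4.91, 0.09, 1.93, 0, 0, 0], [-4.91, 0.09, 1.93, 0, 0, 0], [-4.91, 0.09, 1.93, 0, 0, 0]],
])

```text
time: 2.35
position: [0.4269, -0.2762, 0.2511]
tool_rot: [0.707, 0.707, 0.0, -0.001]
ft_force: [0.0, 0.3, -0.9]
grip_width: 0.0871
grip_force: 0.0
```

```bash
python3 -c "
from h import *
go([.4265,-.28,.187],0)"
```

```text
row [-0.098, -0.008, 1.603] [-0.001, -0.002, 0.001]
```

Call:
move_arm([
  [[-0.05, 0, 0.8, 0, 0, 0], [-0.05, 0, 1.6, 0, 0, 0], [-0.05, 0, 1.6, 0, 0, 0], [-0.05, 0, 1.6, 0, 0, 0]],
])

```text
time: 2.85
position: [0.4276, -0.279, 0.188]
tool_rot: [0.707, 0.708, 0.0, 0.0]
ft_force: [-0.4, -0.2, 0.1]
grip_width: 0.0869
grip_force: 0.0
```

Call:
move_arm([
  [[0, 0, 0, 0, 0, 0], [0, 0, 0, 0, 0, 0], [0, 0, 0, 0, 0, 0], [0, 0, 0, 0, 0, 0], [0, 0, 0, 0, 0, 0], [0, 0, 0, 0, 0, 0], [0, 0, 0, 0, 0, 0]],
], claw=1, squeeze=20)

```text
time: 3.72
position: [0.4272, -0.2801, 0.1869]
tool_rot: [0.707, 0.707, -0.0, 0.0]
ft_force: [-0.1, -0.7, 0.3]
grip_width: 0.0448
grip_force: 19.9
```

```bash
python3 -c "
from h import *
print(yaw)
a=wd(.025,-.25,0);a[2]=.33;b=wd(.025,-.068,0);b[2]=.33
go([.427,-.28,.33],0);go(a,yaw);go(b,yaw)"
```

```text
-0.2007128639793479
row [0.003, -0.006, -3.578] [-0.0, 0.0, -0.0]
row [6.001, 3.527, -3.579] [-0.0, 0.0, 0.201]
row [10.46, 4.434, -3.579] [-0.0, 0.0, 0.201]
```

Call:
move_arm([
  [[0, 0, -1.2, 0, 0, 0], [0, 0, -2.4, 0, 0, 0], [0, 0, -3.58, 0, 0, 0], [6, 3.53, -3.58, 0, 0, 0.2], [6, 3.53, -3.58, 0, 0, 0.2], [6, 3.53, -3.58, 0, 0, 0.2], [6, 3.53, -3.58, 0, 0, 0.2], [6, 3.53, -3.58, 0, 0, 0.2], [6, 3.53, -3.58, 0, 0, 0.2], [10.46, 4.43, -3.58, 0, 0, 0.2], [10.46, 4.43, -3.58, 0, 0, 0.2], [10.46, 4.43, -3.58, 0, 0, 0.2]],
])

```text
time: 5.22
position: [0.6044, 0.1388, 0.3297]
tool_rot: [0.775, 0.632, -0.001, -0.0]
ft_force: [-0.1, -0.2, -0.5]
grip_width: 0.0445
grip_force: 19.9
```

Call:
move_arm([
  [[0, 0, 0, 0, 0, 0], [0, 0, 0, 0, 0, 0], [0, 0, 0, 0, 0, 0]],
])

```text
time: 5.6
position: [0.6042, 0.1364, 0.3298]
tool_rot: [0.775, 0.632, -0.001, -0.0]
ft_force: [0.1, -1.1, -0.4]
grip_width: 0.045
grip_force: 19.9
```

```bash
python3 - <<'E'
from rig import *
from h import *
c=camera("scene");cv2.imwrite("pics/s1.png",c["pixels"])
b=wd(.025,-.068,0);b[2]=.222;go(b,yaw);print(get_obs()["position"],get_obs()["ft_force"])
E
```

```text
row [0.048, -0.001, 2.699] [-0.001, 0.001, -0.002]
[0.60433684 0.13641808 0.32996485] [-0.88537809  0.13946093 -0.75780642]
```

View pics/s1.png

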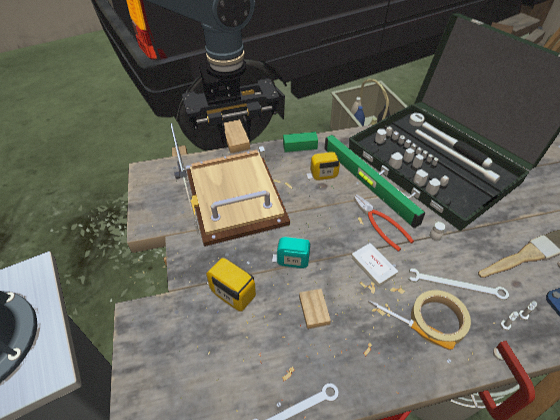

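Offcut is held at (236,137), above the board and well aligned with it. Lowering in front of the ledge.

Call:
move_arm([
  [[0, 0, 0.9, 0, 0, 0], [0, 0, 1.8, 0, 0, 0], [0, 0, 2.3, 0, 0, 0], [0, 0, 2.5, 0, 0, 0], [0, 0, 2.6, 0, 0, 0], [0, 0, 2.65, 0, 0, 0], [0, 0, 2.65, 0, 0, 0]],
])

```text
time: 6.52
position: [0.6047, 0.1383, 0.2248]
tool_rot: [0.774, 0.633, 0.001, 0.0]
ft_force: [-0.2, 0.3, 0.4]
grip_width: 0.0451
grip_force: 19.9
```

```bash
python3 - <<'E'
from rig import *
from h import *
c=camera("scene");cv2.imwrite("pics/s2.png",cv2.resize(c["pixels"][110:230,150:310],None,fx=5,fy=5,interpolation=cv2.INTER_CUBIC))
o=get_obs();print(o["position"],bd(o["position"]),o["ft_force"])
w=world(c);b=bd(w)
# offcut top: z_b ~.006+.022
m=(b[...,2]>.024)&(b[...,2]<.034)&(b[...,0]>-.03)&(b[...,0]<.08)&(b[...,1]>-.13)&(b[...,1]<0)
q=b[m];print(len(q),cv2.minAreaRect((q[:,:2]*1000).astype(np.float32)),np.median(q[:,2]))
E
```

```text
[0.60467114 0.13837169 0.22479103] [ 0.02502818 -0.06788704  0.19479103] [ 1.07475306 -0.71323287 -0.19906589]
480 ((22.49937629699707, -70.76722717285156), (61.48374938964844, 86.70354461669922), 3.255197763442993) 0.029249724174925166
```

View pics/s2.png

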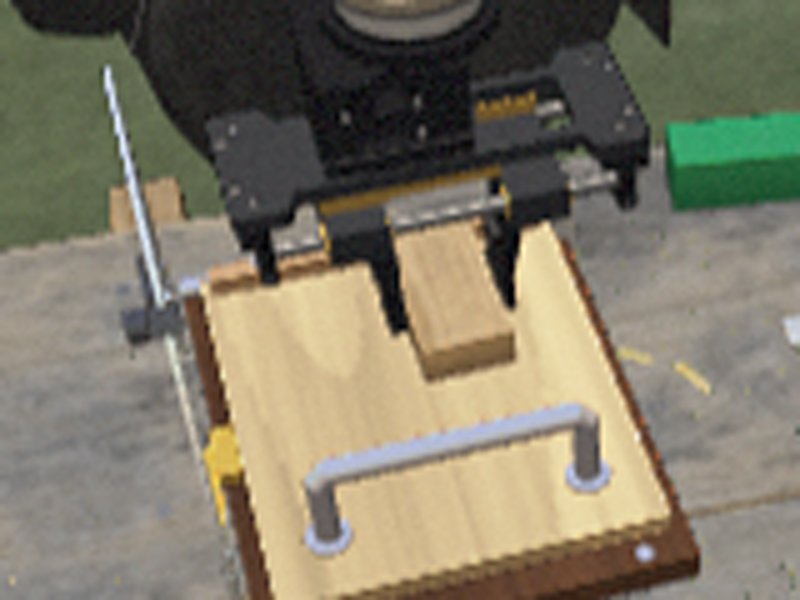

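Call:
move_arm([
  [[0, 0, 0.04, 0, 0, 0], [0, 0, 0.04, 0, 0, 0], [0.04, 0, 0.04, 0, 0, 0], [0.08, 0, 0.04, 0, 0, 0], [0.11, 0, 0.04, 0, 0, 0], [0.14, 0, 0.04, 0, 0, 0]],
], squeeze=10)

```text
time: 7.32
position: [0.6057, 0.1437, 0.2229]
tool_rot: [0.774, 0.633, 0.0, 0.0]
ft_force: [-1.1, -2.5, 5.8]
grip_width: 0.0451
grip_force: 9.9
```

Call:
move_arm([
  [[0.03, 0, 0, 0, 0, 0], [0.06, 0, 0, 0, 0, 0], [0.06, 0, 0, 0, 0, 0]],
])

```text
time: 7.7
position: [0.6062, 0.1461, 0.2229]
tool_rot: [0.774, 0.633, 0.0, 0.0]
ft_force: [-0.6, -2.9, 5.1]
grip_width: 0.045
grip_force: 9.9
```

Call:
move_arm([
  [[0.03, 0, 0, 0, 0, 0], [0.06, 0, 0, 0, 0, 0], [0.06, 0, 0, 0, 0, 0]],
])

```text
time: 8.07
position: [0.6063, 0.1474, 0.2228]
tool_rot: [0.774, 0.633, -0.002, 0.001]
ft_force: [-2.2, -7.4, 7.1]
grip_width: 0.0452
grip_force: 10.0
```

Call:
move_arm([
  [[0.03, 0, 0, 0, 0, 0], [0.06, 0, 0, 0, 0, 0], [0.06, 0, 0, 0, 0, 0]],
])

```text
time: 8.45
position: [0.6064, 0.1487, 0.2225]
tool_rot: [0.774, 0.634, -0.003, 0.001]
ft_force: [-2.9, -10.1, 6.7]
grip_width: 0.045
grip_force: 10.0
```

Force rise against the ledge: it's butted. Releasing and retracting up.

Call:
move_arm([
  [[0, 0, 0, 0, 0, 0], [0, 0, 0, 0, 0, 0], [0, 0, 0, 0, 0, 0], [0, 0, 0, 0, 0, 0]],
], claw=-0.4)

```text
time: 8.95
position: [0.6069, 0.1513, 0.2223]
tool_rot: [0.774, 0.633, 0.0, -0.0]
ft_force: [-0.1, 0.4, 0.3]
grip_width: 0.0605
grip_force: 0.0
```

Call:
move_arm([
  [[0, 0, -0.4, 0, 0, 0], [0, 0, -1, 0, 0, 0], [0, 0, -2, 0, 0, 0], [0, 0, -3.2, 0, 0, 0], [-2, 0, -3.6, 0, 0, 0], [-3.3, 0, -3.6, 0, 0, -0.18], [-3.3, 0, -3.6, 0, 0, -0.36], [-3.3, 0, -3.6, 0, 0, -0.54], [-3.3, 0, -3.6, 0, 0, -0.72], [-3.3, 0, -3.6, 0, 0, -0.9], [-3.3, 0, -3.6, 0, 0, -1.08], [-3.3, 0, -3.6, 0, 0, -1.26]],
])

```text
time: 10.45
position: [0.5807, 0.0216, 0.3677]
tool_rot: [0.25, 0.968, 0.0, 0.001]
ft_force: [-0.5, -0.2, -0.3]
grip_width: 0.0606
grip_force: 0.0
```

```bash
python3 - <<'E'
from rig import *
from h import *
o=get_obs();print(o["position"],o["time"],o["ft_force"])
c=camera("top");cv2.imwrite("pics/t2.png",cv2.resize(c["pixels"][160:290,150:310],None,fx=4,fy=4,interpolation=cv2.INTER_CUBIC))
c2=camera("scene");w=world(c2);b=bd(w)
m=(b[...,2]>.0235)&(b[...,2]<.034)&(b[...,0]>-.03)&(b[...,0]<.08)&(b[...,1]>-.13)&(b[...,1]<0)
q=b[m];print(len(q),cv2.minAreaRect((q[:,:2]*1000).astype(np.float32)),np.median(q[:,2]))
cv2.imwrite("pics/s3.png",cv2.resize(c2["pixels"][110:230,150:310],None,fx=5,fy=5,interpolation=cv2.INTER_CUBIC))
for z in(.3,.2465,):
  a=wd(0,-.19,0);a[2]=z;go(a,yaw+np.pi/2)
E
```

```text
[0.58068735 0.02159621 0.36774112] 10.45 [-0.45401091 -0.21625837 -0.28989976]
228 ((21.70574951171875, -73.85601806640625), (44.28833770751953, 63.63457107543945), 0.3191179633140564) 0.02757923188258641
row [0.571, -0.259, 1.69] [0.0, 0.001, -0.31]
row [0.573, -0.26, 3.027] [0.0, 0.001, -0.31]
```

View pics/s3.png

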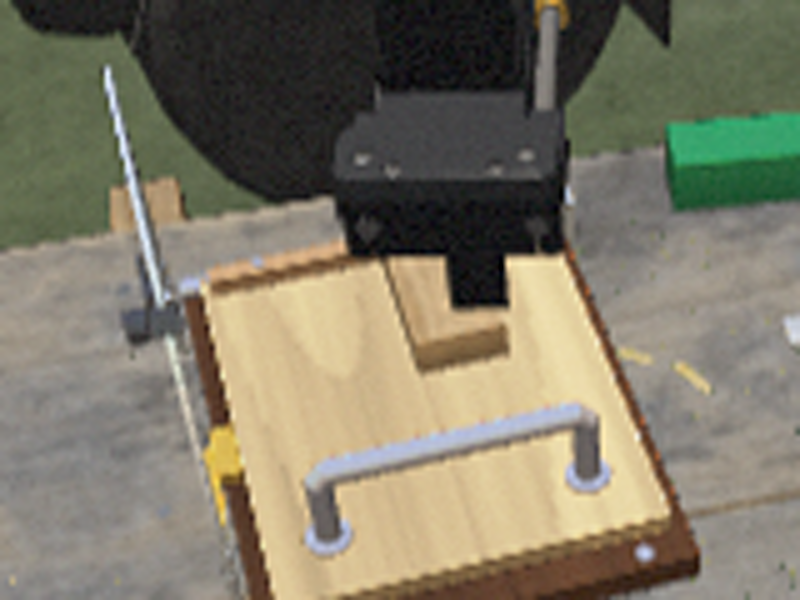

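Offcut lies flat with its free end at crop (465,355), aligned with the board; ledge end hidden by the gripper. Now the handle.

Call:
move_arm([
  [[0.57, -0.26, 1, 0, 0, -0.16], [0.57, -0.26, 1.7, 0, 0, -0.31], [0.57, -0.26, 1.7, 0, 0, -0.31], [0.57, -0.26, 2.2, 0, 0, -0.31], [0.57, -0.26, 2.7, 0, 0, -0.31], [0.57, -0.26, 3.1, 0, 0, -0.31], [0.57, -0.26, 3.14, 0, 0, -0.31], [0.57, -0.26, 3.14, 0, 0, -0.31]],
])

```text
time: 11.55
position: [0.5562, 0.0235, 0.2415]
tool_rot: [0.101, 0.995, -0.0, 0.001]
ft_force: [0.5, -0.5, -0.0]
grip_width: 0.0611
grip_force: 0.0
```

```bash
python3 - <<'E'
from rig import *
from h import *
o=get_obs();print(bd(o["position"]),o["ft_force"])
a=wd(0,-.19,0);a[2]=.242;go(a,yaw+np.pi/2)
for n in("scene","top"):
    c=camera(n);b=bd(world(c))
    m=(b[...,2]>.0235)&(b[...,2]<.034)&(b[...,0]>-.03)&(b[...,0]<.08)&(b[...,1]>-.13)&(b[...,1]<0)
    q=b[m]
    if len(q)>9:print(n,len(q),cv2.minAreaRect((q[:,:2]*1000).astype(np.float32)))
    cv2.imwrite(f"pics/{n}4.png",cv2.resize(c["pixels"][110:290,150:310],None,fx=3,fy=3,interpolation=cv2.INTER_CUBIC))
E
python3 -c "
import cv2,numpy as np
cv2.imwrite('pics/st4.png',cv2.resize(np.hstack([cv2.imread(f'pics/{n}4.png') for n in('scene','top')]),(800,450)))"
```

```text
[ 0.00044707 -0.19007721  0.21149554] [ 0.50041157 -0.47118766 -0.04413005]
row [0.011, 0.002, -0.013] [0.0, 0.001, -0.001]
top 282 ((13.44133186340332, -37.21212387084961), (45.27988052368164, 67.7816162109375), 85.26646423339844)
```

View pics/st4.png

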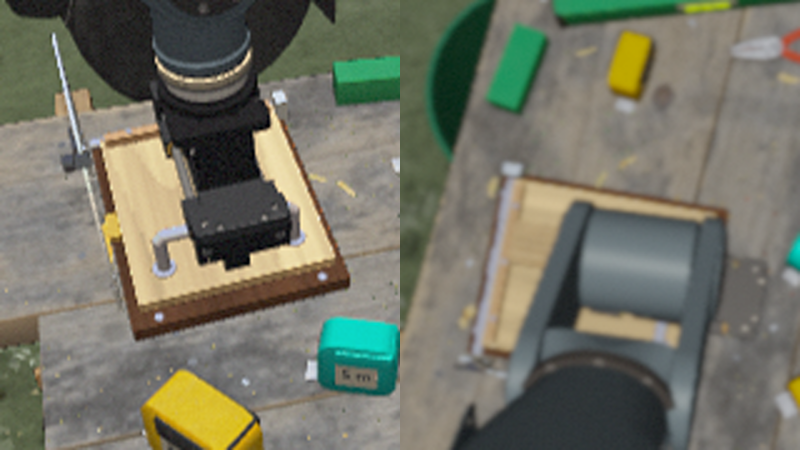

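Gripper straddles the bar at left-half (235,240); in the top half the offcut at (530,255) meets the ledge. Closing.

Call:
move_arm([
  [[0, 0, 0, 0, 0, 0], [0, 0, 0, 0, 0, 0], [0, 0, 0, 0, 0, 0], [0, 0, 0, 0, 0, 0], [0, 0, 0, 0, 0, 0], [0, 0, 0, 0, 0, 0], [0, 0, 0, 0, 0, 0]],
], claw=1, squeeze=30)

```text
time: 12.52
position: [0.5559, 0.0242, 0.2408]
tool_rot: [0.101, 0.995, 0.001, 0.0]
ft_force: [1.0, 3.7, -0.5]
grip_width: 0.0109
grip_force: 29.9
```

```bash
python3 - <<'E'
from rig import *
from h import *
o=get_obs();p=bd(o["position"]);print(p,o["ft_force"],o["grip_width"])
# bar about hinge: present bar at (y,z)=(-.19,.048), tool y ~ +by
for th in(.1,.2,.3,.4,.5,.6,.65,.668,.69):
    y=-.19*np.cos(th)+.048*np.sin(th);z=.19*np.sin(th)+.048*np.cos(th)
    print(th,"dy %.3f dz %.3f"%((y+.19)/.04,-(z-.048)/.04))
E
```

```text
[-3.69461072e-05 -1.89454352e-01  2.10844190e-01] [ 0.99219337  3.72341661 -0.45013811] 0.010888760258131507
0.1 dy 0.144 dz -0.468
0.2 dy 0.333 dz -0.920
0.3 dy 0.567 dz -1.350
0.4 dy 0.842 dz -1.755
0.5 dy 1.157 dz -2.130
0.6 dy 1.507 dz -2.472
0.65 dy 1.695 dz -2.630
0.668 dy 1.764 dz -2.684
0.69 dy 1.850 dz -2.749
```

Call:
move_arm([
  [[0, 0.066, -0.236, 0, 0, 0], [0, 0.144, -0.468, 0, 0, 0], [0, 0.233, -0.696, 0, 0, 0], [0, 0.333, -0.92, 0, 0, 0], [0, 0.333, -0.92, 0, 0, 0]],
])

```text
time: 13.15
position: [0.5584, 0.0372, 0.2782]
tool_rot: [0.1, 0.995, 0.0, 0.0]
ft_force: [1.9, 4.7, -6.5]
grip_width: 0.0111
grip_force: 30.0
```

```bash
cat > ang.py <<'E'
from rig import *
from h import *
o=get_obs();p=bd(o["position"]);gy,gz=p[1],p[2]-.164
print("t",o["time"],"f",o["ft_force"].round(1),o["grip_width"],"tcp_b",p.round(4),"ang from tcp %.4f rad, r %.4f (ideal .1960)"%(np.arctan2(gz,-gy)-np.arctan2(.048,.19),np.hypot(gy,gz)))
c=camera("scene");b=bd(world(c))
hsv=cv2.cvtColor(c["pixels"],cv2.COLOR_BGR2HSV)
# board face angle from depth
m=(hsv[...,0]>12)&(hsv[...,0]<26)&(hsv[...,1]>50)&(hsv[...,2]>180)&(b[...,0]>-.085)&(b[...,0]<-.02)&(b[...,1]<-.03)&(b[...,1]>-.2)&(b[...,2]>0)
q=b[m]
if len(q)>30: k=np.polyfit(q[:,1],q[:,2],1);print("board",len(q),"slope angle",-np.arctan(k[0]))
n=(hsv[...,0]>20)&(hsv[...,0]<32)&(hsv[...,1]>150)&(hsv[...,2]>120)&(b[...,0]<-.085)&(b[...,0]>-.125)
for v,u in zip(*np.nonzero(n)):
    if b[v,u][2]>-.01 and b[v,u][1]<0: r=np.hypot(*b[v,u][1:]);print(u,v,"%.3f %.3f r%.3f"%(np.arctan2(b[v,u][2],-b[v,u][1]),b[v,u][0],r),end=" | ")
cv2.imwrite("pics/cur.png",cv2.resize(c["pixels"][140:215,150:250],None,fx=8,fy=8,interpolation=cv2.INTER_CUBIC))
E
python3 ang.py
```

```text
t 13.15 f [ 1.9  4.7 -6.5] 0.011110767918163346 tcp_b [-1.000e-04 -1.762e-01  2.482e-01] ang from tcp 0.1982 rad, r 0.1953 (ideal .1960)
board 848 slope angle 0.27857701071880914
194 188 -0.139 -0.092 r0.069 | 193 189 0.233 -0.094 r0.110 | 194 189 0.234 -0.092 r0.111 | 190 190 0.234 -0.101 r0.112 | 191 190 0.223 -0.099 r0.111 | 192 190 0.228 -0.097 r0.112 | 193 190 0.236 -0.095 r0.115 | 194 190 0.223 -0.092 r0.113 | 192 191 0.224 -0.097 r0.116 | 193 191 0.228 -0.095 r0.118 | 194 191 0.231 -0.093 r0.119 | 191 192 0.229 -0.100 r0.120 | 192 192 0.222 -0.098 r0.120 | 193 192 0.223 -0.096 r0.121 | 194 192 0.233 -0.093 r0.124 | 195 192 0.239 -0.091 r0.126 | 189 193 0.214 -0.105 r0.120 | 190 193 0.223 -0.103 r0.122 | 191 193 0.221 -0.101 r0.123 | 193 193 0.228 -0.096 r0.126 | 194 193 0.226 -0.094 r0.127 | 195 193 0.232 -0.092 r0.129 | 190 194 0.215 -0.103 r0.125 | 192 194 0.217 -0.099 r0.127 | 193 194 0.227 -0.097 r0.130 | 194 194 0.234 -0.094 r0.133 | 195 194 0.220 -0.092 r0.131 | 190 195 0.218 -0.104 r0.130 | 192 195 0.221 -0.099 r0.132 | 193 195 0.236 -0.097 r0.136 | 194 195 0.217 -0.095
[... 4112 characters left out ...]
0.357 | 210 283 0.044 -0.103 r0.360 | 211 283 0.049 -0.101 r0.362 | 212 283 0.061 -0.099 r0.365 | 209 284 0.024 -0.105 r0.356 | 210 284 0.031 -0.103 r0.359 | 211 284 0.045 -0.101 r0.363 | 212 284 0.050 -0.099 r0.365 | 213 284 0.076 -0.097 r0.372 | 209 285 0.014 -0.106 r0.356 | 211 285 0.030 -0.102 r0.361 | 212 285 0.038 -0.100 r0.364 | 213 285 0.047 -0.098 r0.367 | 211 286 0.017 -0.102 r0.360 | 212 286 0.025 -0.100 r0.363 | 213 286 0.024 -0.098 r0.363 | 210 287 -0.002 -0.105 r0.358 | 212 287 0.016 -0.101 r0.363 | 213 287 0.020 -0.099 r0.365 | 212 288 0.003 -0.101 r0.362 | 213 288 0.008 -0.099 r0.364 | 212 289 -0.016 -0.102 r0.360 | 213 289 -0.010 -0.100 r0.362 | 214 289 0.004 -0.098 r0.366 |
```

Call:
move_arm([
  [[0, 0.112, -0.218, 0, 0, 0], [0, 0.234, -0.43, 0, 0, 0], [0, 0.367, -0.636, 0, 0, 0], [0, 0.51, -0.835, 0, 0, 0], [0, 0.66, -1.025, 0, 0, 0], [0, 0.824, -1.21, 0, 0, 0], [0, 0.995, -1.385, 0, 0, 0], [0, 1.174, -1.552, 0, 0, 0], [0, 1.174, -1.552, 0, 0, 0], [0, 1.174, -1.552, 0, 0, 0]],
])

```text
time: 14.45
position: [0.5676, 0.082, 0.3409]
tool_rot: [0.1, 0.995, -0.001, -0.0]
ft_force: [-1.6, -6.2, 1.0]
grip_width: 0.0109
grip_force: 30.0
```

```bash
sed -i 's/and b\[v,u\]\[1\]<0:/and -.2<b[v,u][1]<0 and np.hypot(*b[v,u][1:])<.2:/' ang.py; python3 ang.py
```

```text
t 14.45 f [-1.6 -6.2  1. ] 0.010904232671226963 tcp_b [-1.000e-04 -1.306e-01  3.109e-01] ang from tcp 0.5968 rad, r 0.1965 (ideal .1960)
board 484 slope angle 0.5697696436853196
189 172 0.613 -0.094 r0.106 | 190 172 0.615 -0.092 r0.112 | 186 173 0.613 -0.101 r0.113 | 187 173 0.612 -0.099 r0.116 | 188 173 0.608 -0.097 r0.116 | 189 173 0.610 -0.094 r0.122 | 190 173 0.611 -0.092 r0.127 | 187 174 0.612 -0.099 r0.134 | 188 174 0.609 -0.097 r0.135 | 189 174 0.609 -0.095 r0.137 | 190 174 0.603 -0.093 r0.135 | 187 175 0.598 -0.099 r0.136 | 188 175 0.594 -0.097 r0.136 | 189 175 0.594 -0.095 r0.138 | 190 175 0.588 -0.093 r0.136 | 187 176 0.585 -0.100 r0.138 | 188 176 0.576 -0.098 r0.134 | 189 176 0.576 -0.096 r0.136 | 190 176 0.569 -0.094 r0.134 | 185 177 0.594 -0.104 r0.155 | 188 177 0.561 -0.098 r0.135 | 189 177 0.557 -0.096 r0.134 |
```

View pics/cur.png

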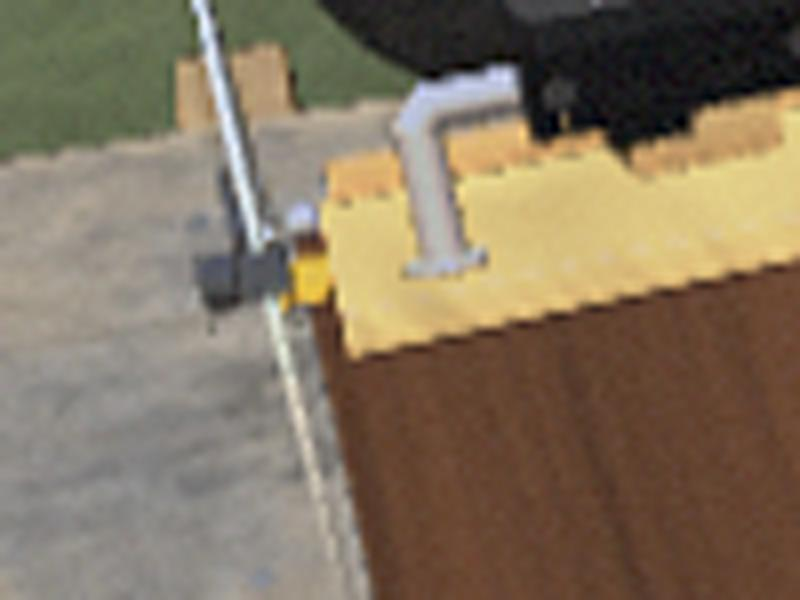

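Needle (yellow, crop (310,280)) is just beside/below the clamp (crop (240,275)), so a little further is needed; the pointer tip itself is hidden behind the clamp, so I check from the top camera too.

Call:
move_arm([
  [[0, 0.05, -0.04, 0, 0, 0], [0, 0.1, -0.085, 0, 0, 0], [0, 0.155, -0.13, 0, 0, 0], [0, 0.207, -0.172, 0, 0, 0], [0, 0.207, -0.172, 0, 0, 0], [0, 0.207, -0.172, 0, 0, 0]],
])

```text
time: 15.25
position: [0.5692, 0.0898, 0.3479]
tool_rot: [0.1, 0.995, -0.002, -0.0]
ft_force: [-2.4, -7.3, 2.6]
grip_width: 0.0109
grip_force: 30.0
```

```bash
python3 ang.py; python3 - <<'E'
from rig import *
from h import *
c=camera("top");b=bd(world(c))
P=c["pixels"];a=cv2.resize(P[245:280,205:255],None,fx=8,fy=8,interpolation=cv2.INTER_CUBIC)
s=cv2.imread("pics/cur.png")[100:380,100:500]
cv2.imwrite("pics/t5.png",np.hstack([a,s]))
for v in range(258,268):
  for u in range(214,232):
    p=b[v,u]
    if p[2]>.06 and -.125<p[0]<-.088: print(u,v,"x%d a%.3f r%d"%(1000*p[0],np.arctan2(p[2],-p[1]),1000*np.hypot(p[1],p[2])),P[v,u].tolist(),end="|")
  print()
E
```

```text
t 15.25 f [-2.4 -7.3  2.6] 0.010881251702658796 tcp_b [-1.000e-04 -1.226e-01  3.179e-01] ang from tcp 0.6507 rad, r 0.1968 (ideal .1960)
board 367 slope angle 0.5683542325340277
187 170 0.666 -0.097 r0.110 | 188 170 0.666 -0.095 r0.118 | 189 170 0.664 -0.093 r0.122 | 190 170 0.671 -0.090 r0.146 | 186 171 0.663 -0.099 r0.132 | 187 171 0.661 -0.097 r0.134 | 188 171 0.658 -0.095 r0.137 | 189 171 0.656 -0.093 r0.139 | 190 171 0.651 -0.091 r0.136 | 186 172 0.647 -0.100 r0.133 | 187 172 0.645 -0.098 r0.135 | 188 172 0.641 -0.096 r0.134 | 189 172 0.639 -0.094 r0.137 | 190 172 0.635 -0.092 r0.136 | 186 173 0.633 -0.100 r0.136 | 187 173 0.630 -0.098 r0.136 | 188 173 0.627 -0.096 r0.137 | 189 173 0.623 -0.094 r0.136 | 190 173 0.618 -0.092 r0.134 | 187 174 0.614 -0.099 r0.136 | 188 174 0.609 -0.097 r0.134 | 231 258 x-89 a0.666 r189 [77, 112, 131]|



230 262 x-99 a0.663 r188 [75, 78, 83]|
230 263 x-101 a0.699 r196 [71, 70, 71]|231 263 x-100 a0.700 r199 [81, 82, 84]|
230 264 x-103 a0.705 r198 [76, 74, 71]|231 264 x-103 a0.698 r200 [81, 79, 78]|
227 265 x-88 a1.192 r519 [36, 36, 30]|228 265 x-88 
[... 656 characters left out ...]
267 x-90 a1.245 r577 [126, 123, 110]|215 267 x-89 a1.243 r579 [127, 123, 112]|216 267 x-89 a1.242 r580 [127, 123, 110]|217 267 x-89 a1.239 r577 [129, 124, 112]|218 267 x-89 a1.237 r579 [125, 122, 109]|219 267 x-89 a1.235 r579 [113, 110, 97]|220 267 x-88 a1.232 r579 [89, 86, 77]|221 267 x-89 a1.227 r570 [58, 56, 49]|222 267 x-89 a1.222 r561 [37, 35, 29]|223 267 x-89 a1.216 r553 [35, 34, 27]|224 267 x-89 a1.211 r546 [38, 35, 31]|225 267 x-90 a1.204 r537 [39, 37, 33]|226 267 x-90 a1.198 r528 [40, 37, 32]|227 267 x-91 a1.190 r518 [38, 38, 33]|228 267 x-91 a1.183 r509 [48, 44, 41]|229 267 x-110 a0.705 r196 [59, 58, 56]|230 267 x-110 a0.693 r197 [74, 70, 67]|231 267 x-109 a0.694 r201 [81, 76, 76]|
```

View pics/t5.png

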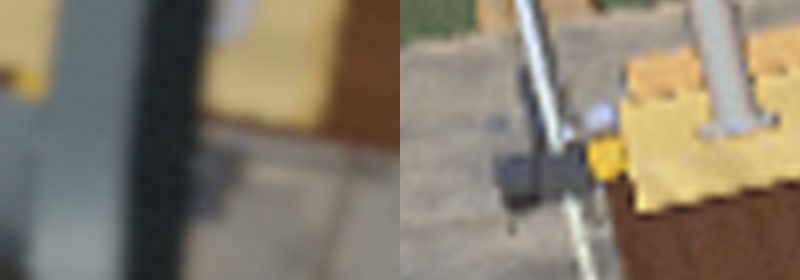

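```bash
python3 - <<'E'
from h import *
c=dict(np.load("pics/scene0.npz"));b=bd(world(c));hsv=cv2.cvtColor(c["pixels"],cv2.COLOR_BGR2HSV)
n=(hsv[...,0]>20)&(hsv[...,0]<32)&(hsv[...,1]>150)&(hsv[...,2]>120)&(b[...,0]<-.085)&(b[...,0]>-.115)&(b[...,1]>-.2)&(b[...,2]>-.02)
for v,u in zip(*np.nonzero(n)):print(u,v,(b[v,u]*1000).round(1),end="|")
print()
P=lambda x,r,t:np.round(proj(c,wd(x,-r*np.cos(t),r*np.sin(t))),2)
for t in(0,.2,.6,.65,.67):print(t,[P(-.104,r,t) for r in(.12,.136,.15,.164)])
for t in(.65,.66,.67,.68):print("clampface",t,P(-.104,.204,t),P(-.110,.204,t),P(-.104,.166,t))
E
```

```text
194 195 [-95.5 -89.2 -12.3]|194 196 [ -95.8 -108.3    3.6]|195 196 [ -93.6 -108.1    2.7]|196 196 [ -91.3 -110.6    4.5]|192 197 [-100.7 -112.6    6.2]|193 197 [ -98.6 -109.3    2.1]|194 197 [ -96.3 -112.3    4.5]|195 197 [ -94.1 -110.2    1.6]|196 197 [ -91.9 -110.2    0.8]|193 198 [ -99.  -115.     4.6]|194 198 [ -96.8 -118.3    7.2]|195 198 [ -94.6 -114.8    3. ]|196 198 [ -92.4 -117.     4.5]|193 199 [ -99.6 -116.2    2.7]|194 199 [ -97.3 -118.7    4.5]|195 199 [ -95.1 -119.1    4.1]|196 199 [ -92.9 -121.8    6.1]|191 200 [-104.5 -117.7    2.4]|192 200 [-102.3 -118.     1.9]|193 200 [-100.  -121.4    4.7]|195 200 [ -95.6 -120.7    2.5]|196 200 [ -93.4 -123.1    4.2]|197 200 [ -91.2 -122.1    2.5]|191 201 [-105.  -122.2    3.8]|192 201 [-102.8 -122.7    3.5]|194 201 [ -98.3 -125.4    4.8]|195 201 [ -96.1 -123.5    2.2]|196 201 [ -93.9 -126.5    4.5]|197 201 [ -91.7 -125.6    2.8]|192 202 [-103.3 -124.4    2. ]|193 202 [-101.  -127.9    4.9]|194 202 [ -98.8 -128.     4.3]|195 202 [ -96.7 -126.4    1.8]|196 202 [ -94.4 -129.     3.9]|197 202 [ -92.2 -127.6    1.6]|192 203 [-103.7 -1
[... 677 characters left out ...]
]), array([194.56, 215.  ])]
0.2 [array([189.57, 193.58]), array([190.36, 197.4 ]), array([191.07, 200.82]), array([191.8 , 204.33])]
0.6 [array([184.79, 174.36]), array([184.87, 175.34]), array([184.95, 176.23]), array([185.03, 177.14])]
0.65 [array([184.16, 171.75]), array([184.14, 172.33]), array([184.13, 172.86]), array([184.12, 173.41])]
0.67 [array([183.9, 170.7]), array([183.85, 171.12]), array([183.8 , 171.51]), array([183.75, 171.91])]
clampface 0.65 [184.08 175.07] [181.13 175.7 ] [184.11 173.49]
clampface 0.66 [183.84 174.09] [180.89 174.72] [183.93 172.73]
clampface 0.67 [183.6  173.11] [180.65 173.74] [183.74 171.96]
clampface 0.68 [183.36 172.13] [180.41 172.76] [183.56 171.2 ]
```

Call:
move_arm([
  [[0, 0.03, -0.025, 0, 0, 0], [0, 0.062, -0.049, 0, 0, 0], [0, 0.062, -0.049, 0, 0, 0], [0, 0.062, -0.049, 0, 0, 0]],
])

```text
time: 15.85
position: [0.5697, 0.0921, 0.3499]
tool_rot: [0.1, 0.995, -0.002, -0.0]
ft_force: [-2.3, -7.3, 2.7]
grip_width: 0.0107
grip_force: 30.0
```

```bash
python3 ang.py; python3 - <<'E'
from rig import *
from h import *
c=camera("scene");cv2.imwrite("pics/fin.png",np.hstack([cv2.resize(c["pixels"][100:235,140:300],None,fx=4,fy=4,interpolation=cv2.INTER_CUBIC)]))
E
```

```text
t 15.85 f [-2.3 -7.3  2.7] 0.010704322784410962 tcp_b [-1.000e-04 -1.202e-01  3.199e-01] ang from tcp 0.6665 rad, r 0.1968 (ideal .1960)
board 327 slope angle 0.5634026375651833
187 169 0.040 -0.098 r0.006 | 188 169 0.683 -0.094 r0.113 | 189 169 0.681 -0.092 r0.120 | 185 170 0.679 -0.101 r0.121 | 186 170 0.678 -0.099 r0.129 | 187 170 0.676 -0.097 r0.133 | 188 170 0.673 -0.095 r0.134 | 189 170 0.670 -0.093 r0.136 | 186 171 0.666 -0.099 r0.139 | 187 171 0.661 -0.097 r0.135 | 188 171 0.658 -0.095 r0.137 | 189 171 0.655 -0.093 r0.137 | 186 172 0.649 -0.100 r0.136 | 187 172 0.647 -0.098 r0.139 | 188 172 0.642 -0.096 r0.135 | 189 172 0.638 -0.094 r0.135 | 186 173 0.633 -0.100 r0.135 | 187 173 0.629 -0.098 r0.134 | 188 173 0.627 -0.096 r0.137 |
```

View pics/fin.png

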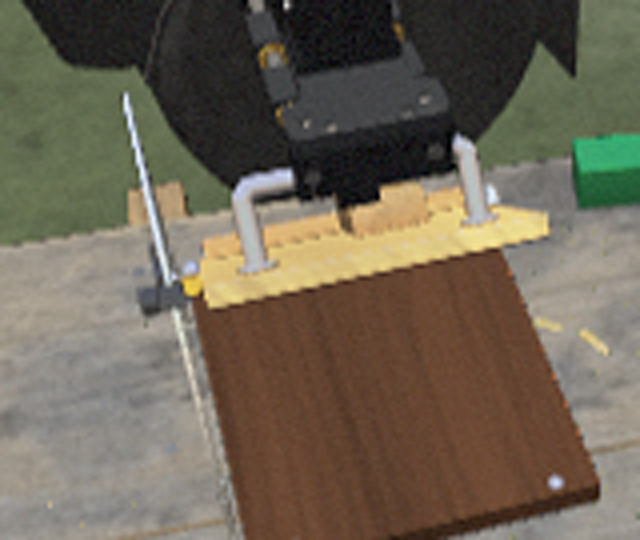

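The offcut (crop (390,205)) is still against the ledge, and the needle (crop (192,285)) is level with the pointer clamp (crop (165,290)). Handing in.

```bash
python3 -c "
from rig import *
print(hand_in())"
```

```text
the job is handed in; nothing more can be done
None
```

I laid the long offcut against the ledge and handed in with the arm holding the board at about 0.666 rad. I put the marked angle at about 0.667 rad; the pointer tip was hidden behind its clamp, so I judged it from the clamp and needle, to within about 0.01 rad.

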